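Pack the two water-filter pucks home with the tamper

ROBOT

A 6-joint arm with a two-finger parallel gripper is mounted at the origin on the work surface. World frame = base frame: x ahead of the robot, y to its left, z up, the work surface at z = 0. Lengths are in m, angles in rad, forces in N, time in s.
With the tool pointing down it reaches from about 0.3 to 1 m from the base axis. Payload 5.1 kg.
Tool frame: the origin (TCP) lies midway between the tips of the shut fingers; the grasp point (between the pads) lies ctrl.grip_point_offset behind it (ctrl.grip_point_offset is the distance from the TCP to the grasp point, in m); z points along the fingers, x is the direction in which the jaws open and shut, and the axes are right-handed (so a half turn about z gives the same grasp; the last joint's range is limited). The gripper opens to 95 mm and grips with 3 to 60 N. Pads are 20 mm wide; open, the fingers measure 119 mm over their backs; the gripper's body (75 mm by 180 mm) begins 59 mm behind the grasp point.
Start: joints at [-1.403, 0.124, 1.65, -0, 1.367, -0.083], TCP at [0.161, -0.63, 0.215] pointing down, gripper open.
Joint ranges: [-2.61, 2.61], [-1.02, 2.33], [0.03, 2.71], [-1.35, 4.49], [0.32, 2.68], [-2.91, 2.91]. Speed limits (rad/s): [2.57, 2.57, 3.14, 3.14, 3.14, 3.14].

INTERFACE

Orientations are given as a rotation vector (axis times angle).
In Python, from rig import ctrl, cams gives the robot as it stands.
- The arm moves only by the tool apply_moves, never from a script. Its argument "commands" is text: rows parted by semicolons, each of 7 numbers parted by spaces: the shift along the tool's x, y, z in m, then the turn, a rotation vector about the tool's x, y, z in degrees, then the gripper command: -1 is fully open, 1 is shut, values between are in proportion. In form: x y z wx wy wz claw; .... A call has 1 to 5 rows; each row is the pose to reach, as a shift and turn from the pose commanded when the call began, along the tool's axes at that moment; what a row does not reach only later rows make up. A row lasts 1/12 s, in which the tool goes at most 41.7 mm and 7.16 degrees, less where a joint would pass 70% of its speed; a pose out of reach is approached as far as the arm can. A call with a gripper value outside its range is refused whole. The fingers move at their own pace and stop on an object; "newtons" is the grip in N (left out, the last holds). Time passes only in rows, so rows that repeat a pose let the fingers close. It gives the time, the measured TCP pose, the force and the opening at its end, in the units of the state.
- ctrl.sense(): the state, without advancing time (a new reading comes with each control period).
- cams.snapshot(name): name is "side" or "top" or "wrist"; returns the picture (384x512x3 uint8, red, green, blue); there is no depth.
- cams.camera_params(name): a dict with "mtx" (3x3 intrinsics, pixels), "R" (3x3) and "t" (3): a world point X has camera coordinates R X + t; the wrist camera has in their place "T_tool_cam" (4x4, takes a point from camera to tool coordinates, whose origin is the TCP and whose axes are the tool frame's). Camera axes: x right, y down, z forward; pixel columns grow to the right and rows downward; lengths in m; the calibration is good to about 2 mm. A picture is of the moment at which its call begins: read the wrist's pose just before it. camera_params takes no time and is no camera call.
- ctrl.job_done(): hands the job in, once; it reports no verdict.
The state is a dict: "t": time; "q": joint angles; "qvel": joint speeds; "joint_torque": joint torques, N m; "ee_pos": TCP position; "eef_rot": TCP orientation; "contact_force": force on the tool from outside, world axes, zero at the start; "moment": the same for the moment, N m; "width": opening from 0.0 (shut) to 1.0 (fully open).
Only numpy, scipy, OpenCV 4.12 (cv2) and the standard library are available. Lean on these libraries where they do the work, as an engineer would, in place of code of your own. Each camera call takes 0.05 s, during which the arm holds its last target.

TASK

Someone has started the two filter pucks in the open tubes of the countertop water filter, and both hang on their rubber seals part-way down. Take the wooden tamper and pack each puck down its tube until it sits on the bottom, and finish each by leaning on it firmly for a moment, without ramming it, as the pucks crack. Then stand the tamper upright on the plank top again, let go of it, and leave everything else where it is.

Things in the scene. Friction and masses are not known exactly. Their poses are not given: they have to be found in the camera images.
- filter: countertop water filter fixed to the plank top: white foot plate 125 x 250 x 15 mm, two upright clear plastic tubes with white neck rings, caps off. Origin under the middle of the foot plate, z up; the thin puck's tube stands 60 mm to +y (robot's left at zero yaw), the thick puck's 60 mm to -y; a small spigot at the front (-x) ends 95 mm from the origin
- mouth_thin (a point): centre of the open mouth (in the rim plane, 160 mm above the plank top) of the tube at +y, which holds the thin puck. Bore 64 mm diameter, outside 72 mm (86 mm over the neck ring), inner floor 135 mm below the rim
- mouth_thick (a point): centre of the open mouth (in the rim plane, 160 mm above the plank top) of the tube at -y, which holds the thick puck. Bore 64 mm, outside 72 mm (86 mm over the neck ring), inner floor 135 mm below the rim
- puck_thin_top (a point): centre of the flat top of the thin puck: white ceramic, 60 mm diameter, 35 mm tall, two black rubber seals. Its top is 60 mm above the plank top (100 mm below the rim) when it is home
- puck_thick_top (a point): centre of the flat top of the thick puck: black pressed carbon, 60 mm diameter, 50 mm tall, two black rubber seals. Its top is 75 mm above the plank top (85 mm below the rim) when it is home
- puck_thin (a joint): how far the thin puck has gone down its tube, m: 0 is its highest, 0.065 is home on the inner floor; it starts 0 to 0.035. The seals drag with about 5 N all the way and hold the puck where it is left; on the floor it stops dead. Leaning on it firmly means holding 10 to 25 N on it for half a second; it cracks above 60 N
- puck_thick (a joint): how far the thick puck has gone down its tube, m: 0 is its highest, 0.055 is home on the inner floor; it starts 0 to 0.025. The same 5 N seal drag, dead stop and strength as the thin puck
- tamper_center (a point): centre, half-way up, of the wooden tamper that stands upright on its foot: 190 mm tall, round, 180 g; foot 49 mm diameter up to 26 mm height, then a cone to a straight 30 mm diameter handle from 46 mm up to the rounded top. The point lies 95 mm above its underside, z along the handle. Hold it near the top (about 155 mm above its underside) so that the fingers stay above the tube's rim when the puck is home
- mug_center (a point): white enamel mug, 84 mm diameter, 85 mm tall, upright, handle on its own +y side; centre, half-way up. Not to be disturbed
- tin_center (a point): stainless steel scourer tin, 93 mm diameter, 103 mm tall; point on its axis 47 mm up. Not to be disturbed
- jar_center (a point): small glass jar with a steel twist cap, 68 mm diameter, 95 mm tall; centre. Not to be disturbed
- cap_a_center (a point): white screw cap of the filter lying flat, 92 mm diameter, 24 mm thick with a 48 mm high hose stub in the middle; point on its axis 12 mm up. Not to be disturbed
- cap_b_center (a point): the other such screw cap. Not to be disturbed
- dish_brush: green plastic dish brush lying bristles down, 240 mm long, 45 mm high at its round head; origin on its underside near the middle, handle to its own -x. Not to be disturbed
Not all that is in view belongs to the job. Of the things that look like the part that bears tamper_center, the middle-sized one is meant.

How it is judged:
On the way, in this order (a step that is already met when the one before it is completed fails the run):
1. one puck is home and the tamper pushes it firmly onto the floor of its tube (((value of joint puck_thin above 0.0625 m and contact force between tamper and puck_thin above 8 N) or (value of joint puck_thick above 0.0525 m and contact force between tamper and puck_thick above 8 N))), for 0.2 s.
2. both pucks are home and the tamper pushes the second one firmly onto the floor of its tube (value of joint puck_thin above 0.0625 m and value of joint puck_thick above 0.0525 m and (contact force between tamper and puck_thin above 8 N or contact force between tamper and puck_thick above 8 N)), for 0.2 s.
At the end, for the whole second after the job is handed in: Both pucks are on the floor of their tubes (within 2.5 mm), and the tamper stands upright (within 0.08 rad) by itself on the plank top, at rest and released, the other things where they were (value of joint puck_thin above 0.0625 m and value of joint puck_thick above 0.0525 m and angle between tamper_center's own z axis and vertical below 0.08 rad and height (world z) of tamper_center between 0.088 and 0.102 m and linear speed of tamper below 0.02 m/s and contact force between the fingers and tamper below 0.1 N); the robot touches nothing.
It fails at once if a puck is rammed (more than 60 N) (contact force between anything else and puck_thin above 60 N or contact force between anything else and puck_thick above 60 N).
It fails at once if one of the other things is moved by more than 25 mm or tipped over (distance of any of mug_center, tin_center, jar_center, cap_a_center, cap_b_center, dish_brush from where it was at the start of the episode above 0.025 m or angle between any of mug_center, tin_center, jar_center's own z axis and vertical above 0.5 rad).
It also fails if it takes over 67 s, if anything falls off the work surface, if the arm or the gripper's body presses on something with over 40 N, if the wrist force passes 120 N, or if a joint passes its speed limit or range.

## Working session

There is one attempt and no reset: what is moved stays moved. The work goes in short steps, Python scripts to look and compute and a tool call to move; the robot and the scene stay as the last step left them, time stands still between calls to the robot, and variables do not carry over. Pictures are saved under pics/ and viewed, and the job is handed in when it is done.

Besides the shell and the picture viewer there is one more tool, called after "Emit:" as name(argument=value, ...) on one line, values as JSON. apply_moves: Moves the arm, as the interface text tells. Its arguments: {"type":"object","properties":{"commands":{"type":"string"},"newtons":{"type":"number"}},"required":["commands"]}

```bash
ls; mkdir -p pics
python3 - <<'E'
from rig import ctrl,cams
import cv2,numpy as np
print(ctrl.sense(),ctrl.grip_point_offset)
for n in ["side","top","wrist"]:
    im=cams.snapshot(n); cv2.imwrite(f"pics/{n}0.png",cv2.cvtColor(im,cv2.COLOR_RGB2BGR)); print(n,cams.camera_params(n))
E
```

```text
pics
{'t': 0.0, 'q': array([-1.40258726e+00,  1.24500407e-01,  1.65168299e+00, -2.88691668e-05,
        1.36751201e+00, -8.25996609e-02]), 'qvel': array([-0.00099224, -0.00027519, -0.00089404,  0.00056956, -0.0007965 ,
       -0.0002833 ]), 'joint_torque': array([-1.62140845e-03, -4.17606997e+01, -3.59933674e+01,  7.72564975e-02,
        4.91271063e-02, -1.65976608e-04]), 'ee_pos': array([ 0.16117604, -0.6290252 ,  0.21338479]), 'eef_rot': array([-2.48074378e+00,  1.92528115e+00,  2.46230313e-03]), 'contact_force': array([0.66895289, 0.19138792, 0.26984229]), 'moment': array([ 0.01609863, -0.01324237,  0.02136889]), 'width': 0.9996270150953829} 0.0188
side {'mtx': array([[378.35597796,   0.        , 251.65117881],
       [  0.        , 378.35597796, 187.36285996],
       [  0.        ,   0.        ,   1.        ]]), 'R': array([[-0.9181733 , -0.39585478,  0.01602443],
       [-0.31371041,  0.70174906, -0.63963586],
       [ 0.24195779, -0.5923236 , -0.76851102]]), 't': array([0.52216248, 0.25262109, 0.83493805])}
top {'mtx': array([[470.46725027,   0.        , 256.12773505],
       [  0.        , 470.46725027, 189.86478082],
       [  0.        ,   0.        ,   1.        ]]), 'R': array([[ 0.0191383 , -0.99960184,  0.02073361],
       [-0.99082742, -0.02173672, -0.13337369],
       [ 0.13377127, -0.01799089, -0.99084892]]), 't': array([-0.01967581,  0.57376059,  1.33786297])}
wrist {'mtx': array([[287.9744915 ,   0.        , 256.22798984],
       [  0.        , 287.9744915 , 194.59687887],
       [  0.        ,   0.        ,   1.        ]]), 'T_tool_cam': array([[ 9.99999601e-01, -8.49132045e-04, -2.77337806e-04,
        -9.27121692e-04],
       [ 8.92963360e-04,  9.58459184e-01,  2.85228320e-01,
        -8.03423468e-02],
       [ 2.36204604e-05, -2.85228454e-01,  9.58459560e-01,
        -1.69900402e-01],
       [ 0.00000000e+00,  0.00000000e+00,  0.00000000e+00,
         1.00000000e+00]])}
```

View pics/side0.png

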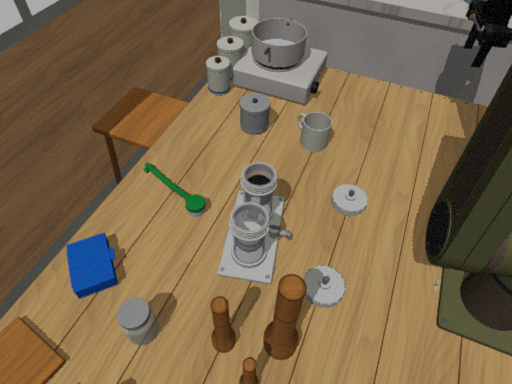

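View pics/top0.png

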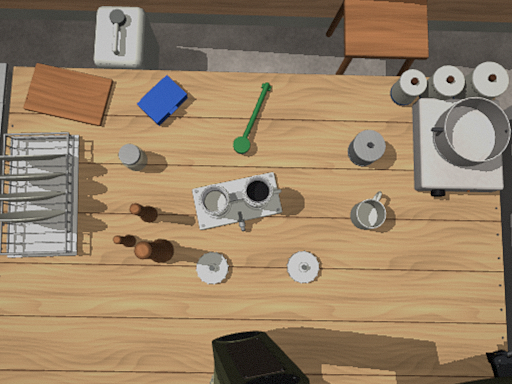

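View pics/wrist0.png

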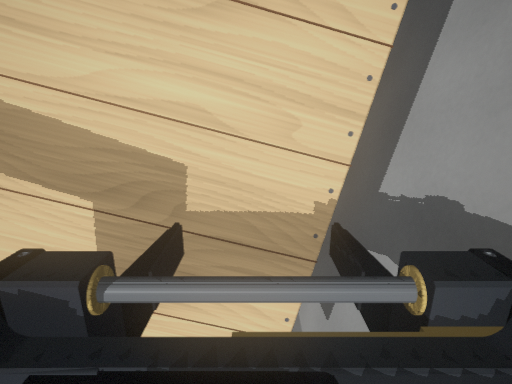

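The middle-sized tamper is at side (222,325) and top (143,212). The tubes are at top (215,201) for thin (white puck) and (258,190) for thick (black puck). Next I'll enlarge these areas to measure them.

Run:
```python
import cv2,numpy as np
t=cv2.imread('pics/top0.png');s=cv2.imread('pics/side0.png')
cv2.imwrite('pics/tc.png',cv2.resize(t[160:290,90:290],None,fx=4,fy=4,interpolation=cv2.INTER_CUBIC))
cv2.imwrite('pics/sc.png',cv2.resize(s[150:384,190:350],None,fx=2.5,fy=2.5,interpolation=cv2.INTER_CUBIC))
```

```text
(no output)
```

View pics/tc.png

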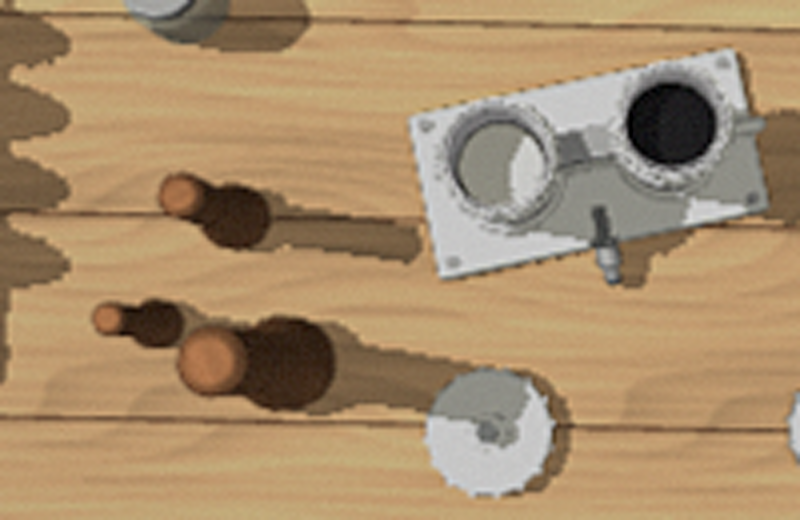

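View pics/sc.png

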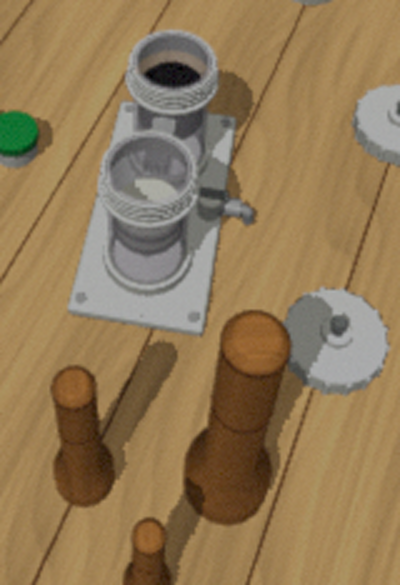

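```bash
cat > h.py <<'E'
import numpy as np,cv2
from rig import ctrl,cams
from scipy.spatial.transform import Rotation as Ro
def ray(n,uv,st=None):
    p=cams.camera_params(n); K=p['mtx']
    d=np.linalg.inv(K)@np.array([uv[0],uv[1],1.])
    if n=='wrist':
        st=st or ctrl.sense(); R=Ro.from_rotvec(st['eef_rot']).as_matrix(); T=p['T_tool_cam']
        o=R@T[:3,3]+st['ee_pos']; d=R@T[:3,:3]@d
    else: o=-p['R'].T@p['t']; d=p['R'].T@d
    return o,d/np.linalg.norm(d)
def plane(n,uv,z,st=None):
    o,d=ray(n,uv,st); return o+d*(z-o[2])/d[2]
def tri(r1,r2):
    (o1,d1),(o2,d2)=r1,r2
    A=np.stack([d1,-d2],1); s=np.linalg.lstsq(A,o2-o1,rcond=None)[0]
    a,b=o1+d1*s[0],o2+d2*s[1]; return (a+b)/2,np.linalg.norm(a-b)
def proj(n,X):
    p=cams.camera_params(n); c=p['R']@X+p['t']; u=p['mtx']@c; return u[:2]/u[2]
def tc(u,v): return ((u+.5)/4-.5+90,(v+.5)/4-.5+160)
def sc(u,v): return ((u+.5)/2.5-.5+190,(v+.5)/2.5-.5+150)
E
python3 - <<'E'
from h import *
np.set_printoptions(precision=4,suppress=True)
for nm,a,b,z in [('head',(181,195),(74,387),.187),('thin',(499,160),(150,170),.16),('thick',(670,128),(172,68),.16),('big',(212,360),(256,343),.25)]:
    print(nm,tri(ray('top',tc(*a)),ray('side',sc(*b))),plane('top',tc(*a),z),plane('side',sc(*b),z))
C=[plane('top',tc(*c),.015) for c in [(410,117),(735,48),(768,208),(440,278)]]
print(np.array(C),np.mean(C,0),np.linalg.norm(C[0]-C[1]),np.linalg.norm(C[1]-C[2]))
# foot of tamper
print(plane('side',sc(83,480),.01),plane('top',tc(238,216),.026))
# brown mask extents of mid tamper
for n in('top','side'):
    im=cv2.imread(f'pics/{n}0.png'); hsv=cv2.cvtColor(im,cv2.COLOR_BGR2HSV)
    m=cv2.inRange(hsv,(3,110,20),(14,255,220)); k,l,st,c=cv2.connectedComponentsWithStats(m)
    for i in range(1,k):
        if st[i,4]>60: print(n,st[i],c[i])
E
```

```text
head (array([0.4988, 0.3079, 0.1815]), np.float64(0.0012818874393783156)) [0.499  0.3067 0.187 ] [0.4969 0.3097 0.187 ]
thin (array([0.5302, 0.1052, 0.152 ]), np.float64(0.0003850895406239484)) [0.5291 0.1046 0.16  ] [0.5282 0.1105 0.16  ]
thick (array([ 0.5561, -0.0083,  0.1497]), np.float64(0.0035113890186410112)) [ 0.553  -0.0084  0.16  ] [0.5546 0.0005 0.16  ]
big (array([0.3927, 0.2658, 0.2583]), np.float64(0.0018128294772854303)) [0.3937 0.2677 0.25  ] [0.3924 0.2617 0.25  ]
[[ 0.576   0.1818  0.015 ]
 [ 0.6335 -0.0589  0.015 ]
 [ 0.5139 -0.0851  0.015 ]
 [ 0.4573  0.1554  0.015 ]] [0.5452 0.0483 0.015 ] 0.24742226821674618 0.12241715583190285
[0.4966 0.3138 0.01  ] [0.4989 0.3029 0.026 ]
top [100   0  48  10 105] [121.0286   4.0762]
top [ 326    0  103   76 5275] [383.5164  29.7746]
top [  23   63   90   63 3825] [67.8617 94.2374]
top [129 203  29  20 316] [143.3449 211.9272]
top [113 235  61  28 840] [147.5464 248.1667]
side [99  0 28 11 93] [110.5806   4.4409]
side [134   0  19  22 114] [142.3158   8.6667]
side [134   0  38  34 197] [154.6954  16.3249]
side [189   4  21  16 
[... 375 characters left out ...]
84.901 ]
side [25 83 22 18 81] [35.1235 93.4321]
side [65 85 21 19 94] [74.883  93.5957]
side [ 45  92  46  49 345] [ 66.7565 114.0464]
side [ 12  97  33  38 210] [ 29.6524 113.1952]
side [  5 128  13  23  70] [ 11.2429 140.8857]
side [125 140  25  11  62] [137.7097 145.4839]
side [ 73 153  23  24 100] [ 81.82 162.53]
side [ 60 184  17  17  67] [ 67.1194 192.1194]
side [ 19 203  28  20  98] [ 33.6122 212.102 ]
side [  2 216  22  19  76] [ 10.9868 224.7895]
side [ 38 218  21  20  89] [ 47.4944 228.382 ]
side [  8 249  31  24 151] [ 21.9205 260.9272]
side [ 264  288   42   72 1027] [283.8724 326.4528]
side [212 307  23  45 434] [222.3641 330.6774]
side [240 367  17  17 116] [248.319  376.2845]
```

Run:
```python
from h import *
np.set_printoptions(precision=4,suppress=True)
s=ctrl.sense();print(Ro.from_rotvec(s['eef_rot']).as_matrix())
print(tri(ray('top',tc(108,318)),ray('side',sc(149,535))))
```

```text
[[ 0.2482 -0.9687 -0.0003]
 [-0.9687 -0.2482  0.0016]
 [-0.0016 -0.0001 -1.    ]]
(array([0.4198, 0.3622, 0.1379]), np.float64(0.001230048056965277))
```

Emit:
apply_moves(commands="-0.02 -0.02 -0.028 0 0 0 -1; -0.04 -0.04 -0.056 0 0 0 -1; -0.06 -0.06 -0.084 0 0 0 -1; -0.08 -0.08 -0.112 0 0 0 -1; -0.10 -0.10 -0.137 0 0 0 -1", newtons=25)

```text
t: 0.57
ee_pos: [0.2337, -0.5068, 0.3531]
eef_rot: [2.481, -1.927, 0.001]
contact_force: [0.6, -0.8, 1.1]
width: 1.001
```

Emit:
apply_moves(commands="-0.029 -0.027 0 0 0 0 -1; -0.058 -0.054 0 0 0 0 -1; -0.087 -0.081 0 0 0 0 -1; -0.116 -0.108 0 0 0 0 -1; -0.145 -0.135 0 0 0 0 -1")

```text
t: 0.98
ee_pos: [0.3285, -0.3322, 0.3514]
eef_rot: [-2.481, 1.927, -0.0]
contact_force: [1.2, -1.2, 0.5]
width: 0.998
```

Emit:
apply_moves(commands="-0.029 -0.027 0 0 0 0 -1; -0.058 -0.054 0 0 0 0 -1; -0.087 -0.081 0 0 0 0 -1; -0.116 -0.108 0 0 0 0 -1; -0.145 -0.135 0 0 0 0 -1")

```text
t: 1.4
ee_pos: [0.4232, -0.1581, 0.3516]
eef_rot: [-2.482, 1.926, -0.001]
contact_force: [0.7, -0.7, 0.1]
width: 0.997
```

Emit:
apply_moves(commands="-0.029 -0.027 0 0 0 0 -1; -0.058 -0.054 0 0 0 0 -1; -0.087 -0.081 0 0 0 0 -1; -0.116 -0.108 0 0 0 0 -1; -0.145 -0.135 0 0 0 0 -1")

```text
t: 1.82
ee_pos: [0.5181, 0.016, 0.3515]
eef_rot: [2.482, -1.926, 0.0]
contact_force: [0.8, -0.6, 0.5]
width: 0.998
```

Run:
```python
from h import *
im=cams.snapshot("wrist"); s=ctrl.sense(); print(s['ee_pos'],s['t'],s['qvel'])
cv2.imwrite("pics/w1.png",cv2.cvtColor(im,cv2.COLOR_RGB2BGR))
```

```text
[0.52006322 0.0213244  0.35073458] 1.8667 [-0.08574025 -0.04210209  0.05489128 -0.0593978   0.04817592 -0.15383232]
```

View pics/w1.png

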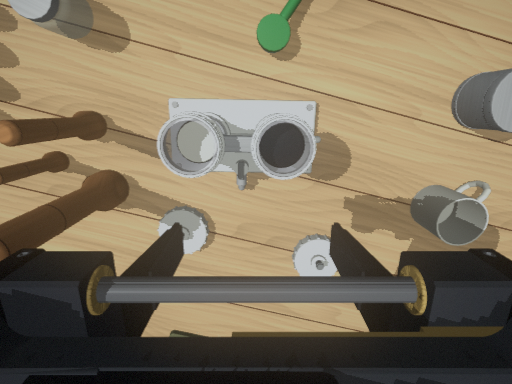

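Run:
```python
from h import *
s=ctrl.sense();im=cams.snapshot("wrist"); s2=ctrl.sense(); print(s['ee_pos'],s2['ee_pos'])
np.save('s2.npy',np.r_[s['ee_pos'],s['eef_rot']])
b=cv2.cvtColor(im,cv2.COLOR_RGB2BGR)
cv2.imwrite("pics/w2.png",b)
cv2.imwrite("pics/w2c.png",cv2.resize(b[80:200,140:340],None,fx=4,fy=4,interpolation=cv2.INTER_CUBIC))
```

```text
[0.52006322 0.0213244  0.35073458] [0.51874677 0.01825155 0.3505592 ]
```

View pics/w2c.png

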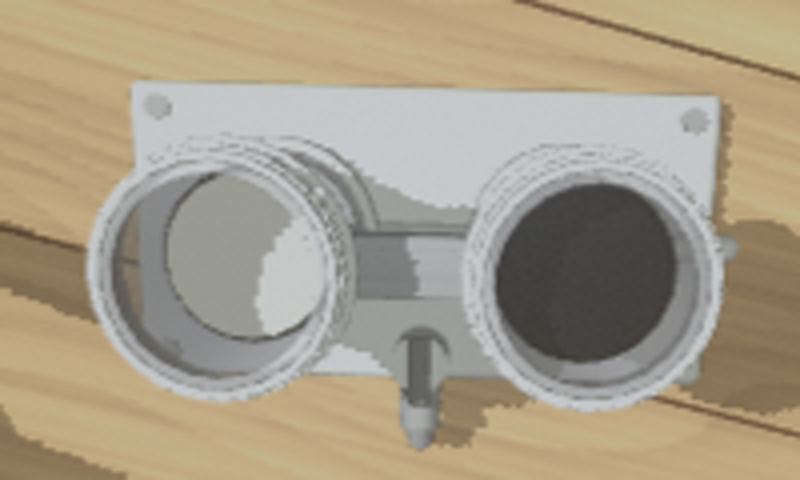

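```bash
cat >> h.py <<'E'
def wc(u,v,x0=140,y0=80,f=4): return ((u+.5)/f-.5+x0,(v+.5)/f-.5+y0)
def ld(f):
    a=np.load(f); return dict(ee_pos=a[:3],eef_rot=a[3:])
E
python3 - <<'E'
from h import *
np.set_printoptions(precision=4,suppress=True)
st=ld('s2.npy')
for nm,c,t in [('thin',(212,277),(499,160)),('thick',(595,287),(670,128))]:
    print(nm,plane('wrist',wc(*c),.16,st),tri(ray('wrist',wc(*c),st),ray('top',tc(*t))))
for nm,c in [('thinpuck',(248,253)),('thickpuck',(588,271))]:
    for z in (.06,.08,.1,.12): print(nm,z,plane('wrist',wc(*c),z,st))
C=[plane('wrist',wc(*c),.015,st) for c in [(132,82),(720,97)]];print(C, np.linalg.norm(C[0]-C[1]))
E
```

```text
thin [0.5312 0.1083 0.16  ] (array([0.5301, 0.1067, 0.1578]), np.float64(0.004229361833948568))
thick [ 0.5586 -0.0082  0.16  ] (array([ 0.556 , -0.0098,  0.1408]), np.float64(0.0022623869492267253))
thinpuck 0.06 [0.5258 0.1148 0.06  ]
thinpuck 0.08 [0.529  0.1116 0.08  ]
thinpuck 0.1 [0.5321 0.1084 0.1   ]
thinpuck 0.12 [0.5352 0.1053 0.12  ]
thickpuck 0.06 [ 0.5532 -0.0176  0.06  ]
thickpuck 0.08 [ 0.5551 -0.015   0.08  ]
thickpuck 0.1 [ 0.557  -0.0124  0.1   ]
thickpuck 0.12 [ 0.559  -0.0098  0.12  ]
[array([0.576, 0.183, 0.015]), array([ 0.6324, -0.0564,  0.015 ])] 0.24595222998397623
```

Emit:
apply_moves(commands="-0.038 -0.007 0 0 0 0 -1; -0.076 -0.014 0 0 0 0 -1; -0.114 -0.021 0 0 0 0 -1; -0.152 -0.028 0 0 0 0 -1; -0.18 -0.033 0 0 0 0 -1")

```text
t: 2.33
ee_pos: [0.5043, 0.1983, 0.3514]
eef_rot: [2.482, -1.925, -0.001]
contact_force: [0.6, 0.6, 0.2]
width: 1.003
```

Emit:
apply_moves(commands="-0.035 -0.007 0 0 0 0 -1; -0.07 -0.014 0 0 0 0 -1; -0.105 -0.02 0 0 0 0 -1; -0.105 -0.02 0 0 0 0 -1; -0.105 -0.02 0 0 0 0 -1")

```text
t: 2.75
ee_pos: [0.4979, 0.3037, 0.351]
eef_rot: [2.483, -1.922, -0.0]
contact_force: [-0.1, -0.5, 0.3]
width: 1.0
```

Run:
```python
from h import *
s=ctrl.sense();im=cams.snapshot("wrist"); s2=ctrl.sense(); print(s['ee_pos'],s2['ee_pos'])
np.save('s3.npy',np.r_[s['ee_pos'],s['eef_rot']])
b=cv2.cvtColor(im,cv2.COLOR_RGB2BGR)
cv2.imwrite("pics/w3.png",b)
```

```text
[0.49789609 0.30370341 0.35097862] [0.49820268 0.30270882 0.35119091]
```

View pics/w3.png

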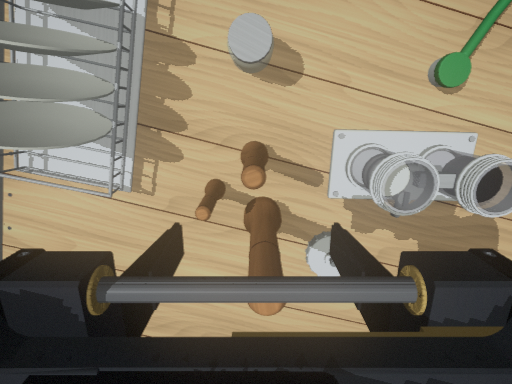

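Run:
```python
from h import *
b=cv2.imread('pics/w3.png')
cv2.imwrite("pics/w3c.png",cv2.resize(b[120:210,180:300],None,fx=6,fy=6,interpolation=cv2.INTER_CUBIC))
```

```text
(no output)
```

View pics/w3c.png

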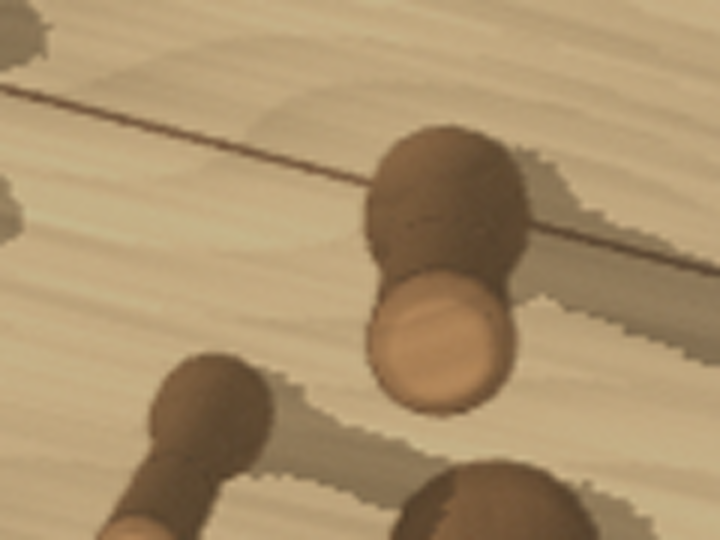

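Run:
```python
from h import *
np.set_printoptions(precision=4,suppress=True)
st=ld('s3.npy')
w=wc(441,342,180,120,6); print(plane('wrist',w,.182,st),tri(ray('wrist',w,st),ray('top',tc(181,195))),tri(ray('wrist',w,st),ray('side',sc(74,387))))
f=wc(447,208,180,120,6); print(plane('wrist',f,.02,st))
s=ctrl.sense(); R=Ro.from_rotvec(s['eef_rot']).as_matrix(); print(s['ee_pos'])
print(R.T@(np.array([.4975,.306,.136])-s['ee_pos']))
print([proj('top',np.array(p)) for p in [(.4975,.306,.01),(.4975,.306,.185)]],[proj('side',np.array(p)) for p in [(.4975,.306,.01),(.4975,.306,.185)]])
```

```text
[0.4986 0.3087 0.182 ] (array([0.499 , 0.3083, 0.1822]), np.float64(0.0011312599562692985)) (array([0.4983, 0.3083, 0.182 ]), np.float64(0.0009069353814485405))
[0.5008 0.3091 0.02  ]
[0.4982 0.3027 0.3512]
[-0.0036 -0.0003  0.2152]
[array([149.1548, 214.5359]), array([135.3   , 209.0218])] [array([224.2017, 337.885 ]), array([220.0385, 302.8976])]
```

Emit:
apply_moves(commands="-0.005 -0.002 0.035 0 0 0 -1; -0.005 -0.002 0.07 0 0 0 -1; -0.005 -0.002 0.105 0 0 0 -1; -0.005 -0.002 0.14 0 0 0 -1; -0.005 -0.002 0.17 0 0 0 -1")

```text
t: 3.22
ee_pos: [0.4988, 0.3061, 0.1794]
eef_rot: [2.478, -1.928, -0.0]
contact_force: [-0.1, 0.1, -0.5]
width: 1.001
```

Emit:
apply_moves(commands="0 0 0.025 0 0 0 -1; 0 0 0.045 0 0 0 -1; 0 0 0.045 0 0 0 -1; 0 0 0.045 0 0 0 -1")

```text
t: 3.55
ee_pos: [0.4988, 0.3066, 0.1358]
eef_rot: [2.478, -1.927, -0.001]
contact_force: [0.7, 0.4, 0.7]
width: 1.0
```

Run:
```python
from h import *
print(ctrl.sense())
for n in ('wrist','side'):
  cv2.imwrite(f"pics/{n}4.png",cv2.cvtColor(cams.snapshot(n),cv2.COLOR_RGB2BGR))
```

```text
{'t': 3.55, 'q': array([ 4.59672743e-01,  4.66196433e-02,  1.86896235e+00, -3.22155852e-04,
        1.22854986e+00,  1.78182014e+00]), 'qvel': array([ 0.00966816, -0.0262212 , -0.05637971,  0.00316325, -0.00201617,
        0.00208793]), 'joint_torque': array([ 1.03429926e-02, -3.48389697e+01, -3.26102722e+01,  1.36410593e-02,
       -5.49488550e-02, -3.43976651e-03]), 'ee_pos': array([0.49876783, 0.30661995, 0.13581404]), 'eef_rot': array([ 2.47795973e+00, -1.92720767e+00, -1.30503260e-03]), 'contact_force': array([0.72533685, 0.3558107 , 0.66424873]), 'moment': array([0.04273497, 0.01498906, 0.03088657]), 'width': 0.9995039573513368}
```

View pics/wrist4.png

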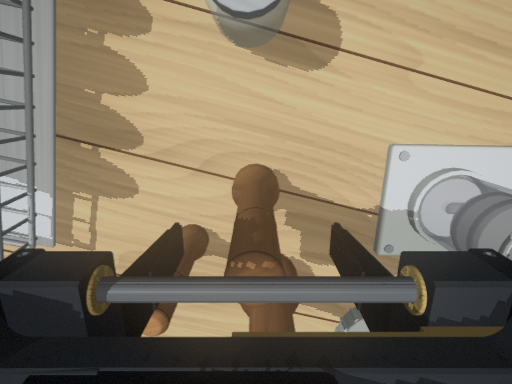

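View pics/side4.png

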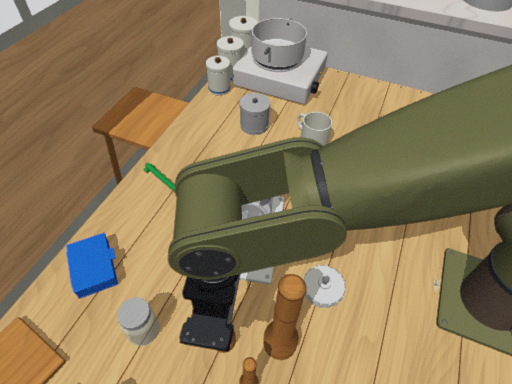

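The handle at col ~256 sits centred between the fingers, clear of the big tamper. Closing the fingers.

Emit:
apply_moves(commands="0 0 0 0 0 0 1; 0 0 0 0 0 0 1; 0 0 0 0 0 0 1; 0 0 0 0 0 0 1; 0 0 0 0 0 0 1", newtons=50)

```text
t: 4.07
ee_pos: [0.4992, 0.3087, 0.1371]
eef_rot: [-2.482, 1.926, -0.0]
contact_force: [0.3, -0.4, 0.3]
width: 0.707
```

Emit:
apply_moves(commands="0 0 0 0 0 0 1; 0 0 0 0 0 0 1; 0 0 0 0 0 0 1")

```text
t: 4.32
ee_pos: [0.4989, 0.3085, 0.1366]
eef_rot: [2.482, -1.926, -0.0]
contact_force: [-0.2, 0.3, -0.7]
width: 0.5
```

Emit:
apply_moves(commands="0 0 0 0 0 0 1; 0 0 0 0 0 0 1; 0 0 0 0 0 0 1; 0 0 0 0 0 0 1; 0 0 0 0 0 0 1")

```text
t: 4.73
ee_pos: [0.499, 0.3085, 0.1366]
eef_rot: [2.482, -1.926, -0.0]
contact_force: [0.9, 0.2, -0.8]
width: 0.309
```

Emit:
apply_moves(commands="0 0 0 0 0 0 1; 0 0 0 0 0 0 1; 0 0 0 0 0 0 1")

```text
t: 4.98
ee_pos: [0.499, 0.3085, 0.1366]
eef_rot: [2.482, -1.926, -0.0]
contact_force: [0.1, -0.1, -0.4]
width: 0.306
```

Emit:
apply_moves(commands="0 0 -0.015 0 0 0 1; 0 0 -0.045 0 0 0 1; 0 0 -0.08 0 0 0 1; 0 0 -0.115 0 0 0 1; 0 0 -0.15 0 0 0 1")

```text
t: 5.4
ee_pos: [0.4985, 0.3083, 0.2875]
eef_rot: [2.481, -1.925, -0.001]
contact_force: [1.2, 0.7, -1.9]
width: 0.31
```

Emit:
apply_moves(commands="0 0 -0.03 0 0 0 1; 0 0 -0.05 0 0 0 1; 0 0 -0.05 0 0 0 1; 0 0 -0.05 0 0 0 1")

```text
t: 5.73
ee_pos: [0.4993, 0.3087, 0.3373]
eef_rot: [-2.48, 1.925, -0.001]
contact_force: [0.4, 0.2, -3.0]
width: 0.307
```

Run:
```python
from h import *
np.set_printoptions(precision=4,suppress=True)
s=ctrl.sense();print(s['ee_pos'],s['contact_force'],s['moment'],s['width'])
np.save('s5.npy',np.r_[s['ee_pos'],s['eef_rot']])
for n in ('wrist','side'):
  cv2.imwrite(f"pics/{n}5.png",cv2.cvtColor(cams.snapshot(n),cv2.COLOR_RGB2BGR))
R=Ro.from_rotvec(s['eef_rot']).as_matrix()
for T in [(.531,.107,.3366),(.559,-.0095,.3366)]: print(R.T@(np.array(T)-s['ee_pos']))
```

```text
[0.4993 0.3087 0.3373] [ 0.3629  0.2376 -2.997 ] [0.016  0.008  0.0099] 0.3072639864803816
[0.2033 0.0193 0.0006]
[0.3231 0.0211 0.0005]
```

View pics/wrist5.png

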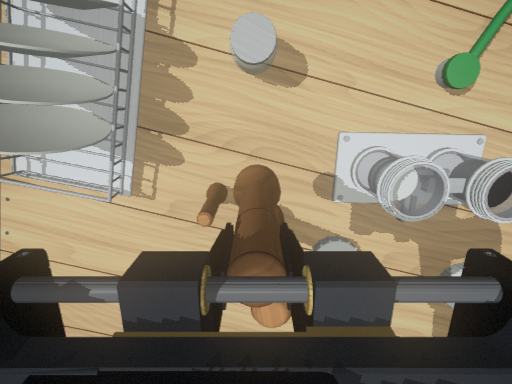

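View pics/side5.png

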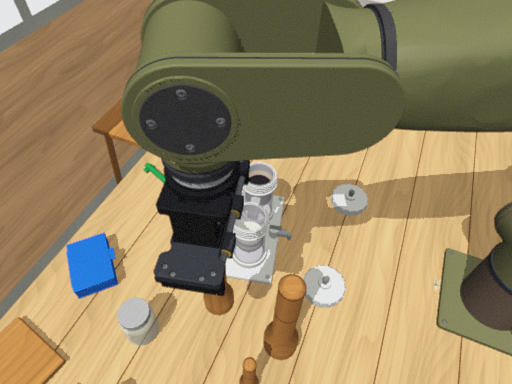

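Emit:
apply_moves(commands="0.015 0.002 0 0 0 0 1; 0.04 0.004 0 0 0 0 1; 0.07 0.007 0 0 0 0 1; 0.1 0.01 0 0 0 0 1; 0.13 0.013 0 0 0 0 1")

```text
t: 6.25
ee_pos: [0.5179, 0.1773, 0.334]
eef_rot: [2.479, -1.923, -0.003]
contact_force: [-0.2, 0.2, -2.4]
width: 0.308
```

Emit:
apply_moves(commands="0.03 0.003 0 0 0 0 1; 0.055 0.005 0 0 0 0 1; 0.073 0.006 0 0 0 0 1; 0.073 0.006 0 0 0 0 1; 0.073 0.006 0 0 0 0 1")

```text
t: 6.67
ee_pos: [0.5303, 0.1059, 0.3345]
eef_rot: [2.478, -1.928, -0.004]
contact_force: [-0.7, -1.0, -1.8]
width: 0.31
```

Run:
```python
from h import *
np.set_printoptions(precision=4,suppress=True)
s=ctrl.sense();print(s['t'],s['ee_pos'],s['contact_force'],s['moment'],s['width'])
np.save('s6.npy',np.r_[s['ee_pos'],s['eef_rot']])
for n in ('wrist','side','top'):
  cv2.imwrite(f"pics/{n}6.png",cv2.cvtColor(cams.snapshot(n),cv2.COLOR_RGB2BGR))
p=cams.camera_params('wrist');Ti=np.linalg.inv(p['T_tool_cam'])
for z in (.11,.136):
  c=(Ti@[0,0,z,1])[:3]; u=p['mtx']@c; print(u[:2]/u[2], 287*.0245/c[2])
for n in ('side','top'): print(n,[proj(n,np.array([.531,.107,z])) for z in (.16,.2,.226)])
b=cv2.imread('pics/wrist6.png');cv2.imwrite("pics/w6c.png",cv2.resize(b[90:280,150:350],None,fx=3,fy=3,interpolation=cv2.INTER_CUBIC))
b=cv2.imread('pics/side6.png');cv2.imwrite("pics/s6c.png",cv2.resize(b[130:290,180:340],None,fx=3.5,fy=3.5,interpolation=cv2.INTER_CUBIC))
```

```text
6.6667 [0.5303 0.1059 0.3345] [-0.7442 -1.0084 -1.8166] [ 0.0227  0.018  -0.0231] 0.3100313211701437
[257.2232 191.7972] 24.14748609767386
[257.1453 185.262 ] 22.243862157504633
side [array([249.129 , 215.9857]), array([249.3501, 204.194 ]), array([249.5038, 195.9943])]
top [array([213.4864, 198.8961]), array([212.411 , 197.1159]), array([211.6734, 195.8947])]
```

View pics/w6c.png

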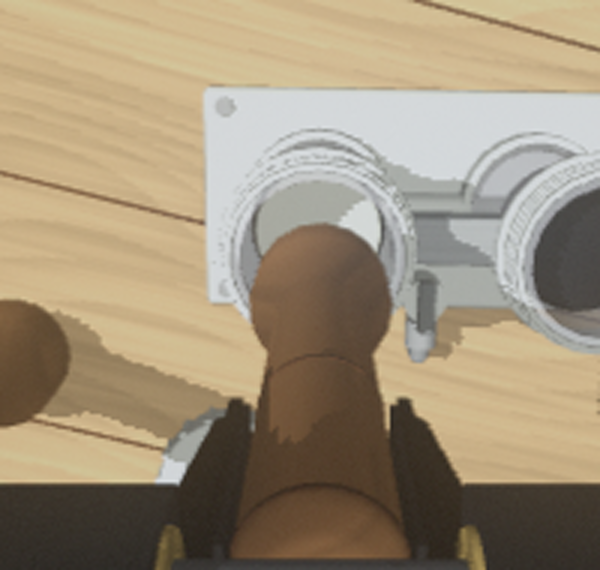

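View pics/s6c.png

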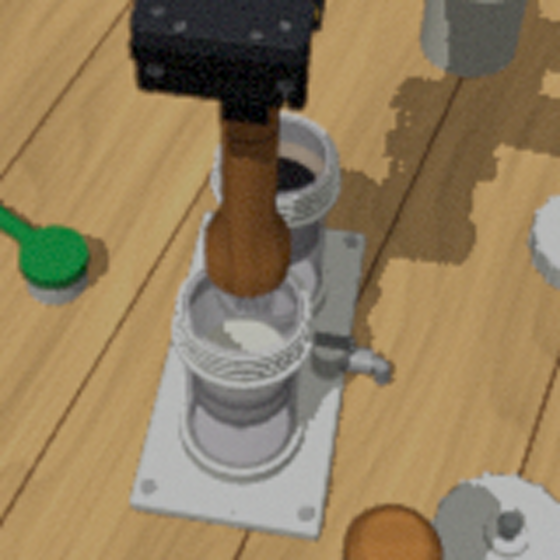

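Run:
```python
from h import *
np.set_printoptions(precision=4,suppress=True)
s=ctrl.sense();print(s['t'],s['ee_pos'],s['contact_force'])
st=ld('s6.npy');print(plane('wrist',wc(322,254,150,90,3),.16,st))
b=cv2.cvtColor(cams.snapshot('wrist'),cv2.COLOR_RGB2BGR);cv2.imwrite("pics/w7c.png",cv2.resize(b[120:220,200:310],None,fx=7,fy=6,interpolation=cv2.INTER_CUBIC))
# predicted rim outlines for hypothesised centre: extreme pixel rows/cols
p=cams.camera_params('wrist');T=p['T_tool_cam'];R=Ro.from_rotvec(s['eef_rot']).as_matrix()
def pw(X):
  c=np.linalg.inv(T)@np.r_[R.T@(X-s['ee_pos']),1]; u=p['mtx']@c[:3]; return u[:2]/u[2]
a=np.linspace(0,6.28,60)
for r in (.032,.036,.043):
  q=np.array([pw(np.array([.531+r*np.cos(t),.107+r*np.sin(t),.16])) for t in a]); q=(q-[200,120])*[7,6]; print(r,q.min(0),q.max(0))
```

```text
6.8167 [0.5305 0.1076 0.3357] [ 0.8344  0.1637 -0.769 ]
[0.5333 0.1068 0.16  ]
0.032 [221.7579 183.3504] [586.289  488.2802]
0.036 [198.9696 163.2181] [609.1015 506.3247]
0.043 [159.0865 127.6616] [649.038  537.6308]
```

View pics/w7c.png

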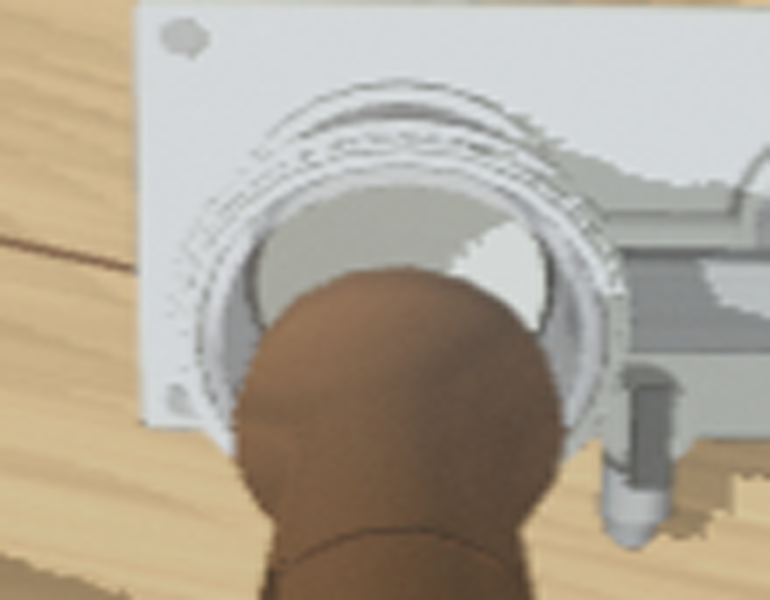

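Emit:
apply_moves(commands="0 0 0.02 0 0 0 1; 0 0 0.04 0 0 0 1; 0 0 0.06 0 0 0 1; 0 0 0.08 0 0 0 1; 0 0 0.08 0 0 0 1")

```text
t: 7.28
ee_pos: [0.5283, 0.1078, 0.2513]
eef_rot: [2.479, -1.92, -0.01]
contact_force: [-1.8, 0.2, -2.8]
width: 0.306
```

Emit:
apply_moves(commands="0 0 0.004 0 0 0 1; 0 0 0.008 0 0 0 1; 0 0 0.012 0 0 0 1; 0 0 0.016 0 0 0 1; 0 0 0.02 0 0 0 1")

```text
t: 7.7
ee_pos: [0.5316, 0.1073, 0.2377]
eef_rot: [-2.481, 1.925, -0.002]
contact_force: [-0.5, 0.0, 2.7]
width: 0.307
```

Emit:
apply_moves(commands="0 0 0.004 0 0 0 1; 0 0 0.008 0 0 0 1; 0 0 0.012 0 0 0 1; 0 0 0.016 0 0 0 1; 0 0 0.02 0 0 0 1")

```text
t: 8.12
ee_pos: [0.5315, 0.1072, 0.2168]
eef_rot: [-2.481, 1.926, -0.002]
contact_force: [1.1, -0.1, 2.6]
width: 0.31
```

Emit:
apply_moves(commands="0 0 0.002 0 0 0 1; 0 0 0.004 0 0 0 1; 0 0 0.006 0 0 0 1; 0 0 0.008 0 0 0 1; 0 0 0.01 0 0 0 1")

```text
t: 8.53
ee_pos: [0.5313, 0.1072, 0.2067]
eef_rot: [-2.481, 1.926, -0.001]
contact_force: [2.1, 0.0, 2.0]
width: 0.309
```

Emit:
apply_moves(commands="0 0 0.001 0 0 0 1; 0 0 0.002 0 0 0 1; 0 0 0.003 0 0 0 1; 0 0 0.004 0 0 0 1; 0 0 0.005 0 0 0 1")

```text
t: 8.95
ee_pos: [0.5312, 0.1072, 0.2017]
eef_rot: [-2.481, 1.926, -0.001]
contact_force: [3.0, 1.1, 1.6]
width: 0.306
```

Emit:
apply_moves(commands="0 0 0.001 0 0 0 1; 0 0 0.002 0 0 0 1; 0 0 0.003 0 0 0 1; 0 0 0.003 0 0 0 1")

```text
t: 9.28
ee_pos: [0.5308, 0.1071, 0.1984]
eef_rot: [2.482, -1.926, -0.0]
contact_force: [1.9, -0.2, 1.8]
width: 0.308
```

Emit:
apply_moves(commands="0 0 0.0005 0 0 0 1; 0 0 0.001 0 0 0 1; 0 0 0.0015 0 0 0 1; 0 0 0.002 0 0 0 1")

```text
t: 9.62
ee_pos: [0.5308, 0.1071, 0.1965]
eef_rot: [2.481, -1.926, -0.0]
contact_force: [2.1, 0.4, 2.2]
width: 0.307
```

Emit:
apply_moves(commands="0 0 0.0005 0 0 0 1; 0 0 0.001 0 0 0 1; 0 0 0.0015 0 0 0 1; 0 0 0.002 0 0 0 1")

```text
t: 9.95
ee_pos: [0.5312, 0.1071, 0.1965]
eef_rot: [-2.482, 1.926, -0.001]
contact_force: [-1.2, -0.8, 11.0]
width: 0.308
```

Emit:
apply_moves(commands="0 0 0.0005 0 0 0 1; 0 0 0.001 0 0 0 1; 0 0 0.001 0 0 0 1; 0 0 0.001 0 0 0 1; 0 0 0.001 0 0 0 1")

```text
t: 10.37
ee_pos: [0.5314, 0.1072, 0.1964]
eef_rot: [-2.481, 1.926, -0.001]
contact_force: [-1.9, -0.9, 11.9]
width: 0.307
```

Emit:
apply_moves(commands="0 0 0 0 0 0 1; 0 0 0 0 0 0 1; 0 0 0 0 0 0 1; 0 0 0 0 0 0 1; 0 0 0 0 0 0 1")

```text
t: 10.78
ee_pos: [0.5313, 0.1072, 0.1964]
eef_rot: [-2.481, 1.926, -0.001]
contact_force: [-0.9, -0.3, 12.4]
width: 0.31
```

Run:
```python
from h import *
s=ctrl.sense();print(s['t'],s['ee_pos'],s['contact_force'])
b=cv2.cvtColor(cams.snapshot('side'),cv2.COLOR_RGB2BGR);cv2.imwrite("pics/s8c.png",cv2.resize(b[130:290,180:340],None,fx=3.5,fy=3.5,interpolation=cv2.INTER_CUBIC))
b=cv2.cvtColor(cams.snapshot('wrist'),cv2.COLOR_RGB2BGR);cv2.imwrite("pics/w8.png",b)
```

```text
10.7833 [0.53134602 0.10716235 0.19642332] [-0.9148652  -0.33600812 12.44217005]
```

View pics/s8c.png

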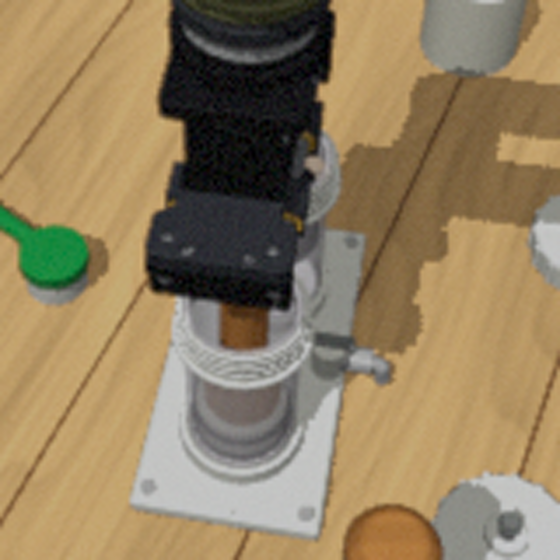

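View pics/w8.png

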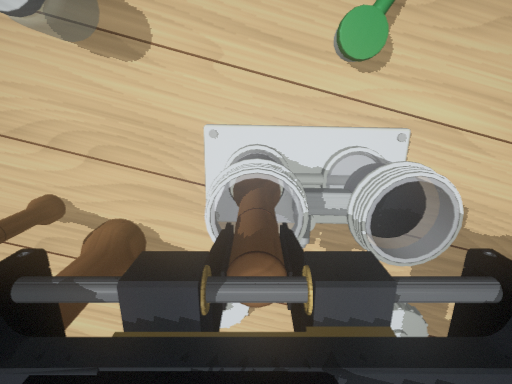

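The thin puck is home: the underside is at 0.060 m, and it was held with about 12–14 N for 0.8 s. Next is the thick one.

Emit:
apply_moves(commands="0 0 -0.01 0 0 0 1; 0 0 -0.04 0 0 0 1; 0 0 -0.075 0 0 0 1; 0 0 -0.11 0 0 0 1; 0 0 -0.143 0 0 0 1")

```text
t: 11.3
ee_pos: [0.5296, 0.107, 0.3366]
eef_rot: [2.479, -1.924, -0.005]
contact_force: [0.7, -0.4, -0.7]
width: 0.308
```

Emit:
apply_moves(commands="0 0 0 0 0 0 1; 0.01 0 0 0 0 0 1; 0.035 0 0 0 0 0 1; 0.065 0 0 0 0 0 1; 0.095 0 0 0 0 0 1")

```text
t: 11.72
ee_pos: [0.5531, 0.0139, 0.333]
eef_rot: [2.48, -1.922, -0.008]
contact_force: [0.2, -0.8, -1.1]
width: 0.308
```

Emit:
apply_moves(commands="0.015 0 0 0 0 0 1; 0.025 0 0 0 0 0 1; 0.025 0 0 0 0 0 1; 0.025 0 0 0 0 0 1")

```text
t: 12.05
ee_pos: [0.56, -0.0092, 0.3346]
eef_rot: [2.48, -1.926, -0.006]
contact_force: [0.3, 0.2, -0.7]
width: 0.309
```

Run:
```python
from h import *
np.set_printoptions(precision=4,suppress=True)
b=cv2.cvtColor(cams.snapshot('wrist'),cv2.COLOR_RGB2BGR)
s=ctrl.sense();print(s['t'],s['ee_pos'],s['contact_force'])
b=cv2.cvtColor(cams.snapshot('wrist'),cv2.COLOR_RGB2BGR);cv2.imwrite("pics/w9c.png",cv2.resize(b[120:220,200:310],None,fx=7,fy=6,interpolation=cv2.INTER_CUBIC))
cv2.imwrite("pics/w9.png",b)
p=cams.camera_params('wrist');T=p['T_tool_cam'];R=Ro.from_rotvec(s['eef_rot']).as_matrix()
def pw(X):
  c=np.linalg.inv(T)@np.r_[R.T@(X-s['ee_pos']),1]; u=p['mtx']@c[:3]; return u[:2]/u[2]
a=np.linspace(0,6.28,60)
for r in (.032,.036,.043):
  q=np.array([pw(np.array([.559+r*np.cos(t),-.0095+r*np.sin(t),.16])) for t in a]); q=(q-[200,120])*[7,6]; print(r,q.min(0),q.max(0))
print(R.T@(np.array([.559,-.0095,.336])-s['ee_pos']))
```

```text
12.1 [ 0.5601 -0.0087  0.3352] [ 0.602   0.2979 -1.9733]
0.032 [221.6298 190.8102] [586.2068 495.3354]
0.036 [198.8433 170.7005] [609.027  513.3524]
0.043 [158.9648 135.1829] [648.9783 544.61  ]
[ 0.0005  0.0013 -0.0008]
```

View pics/w9c.png

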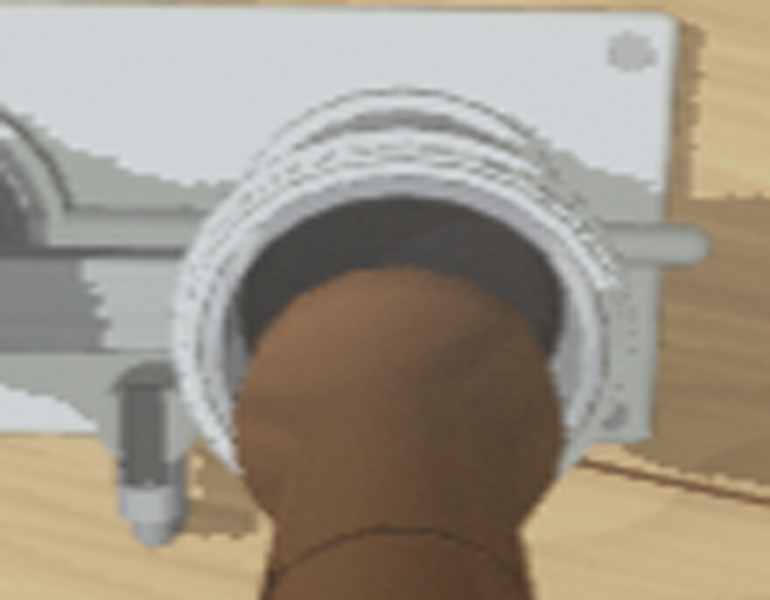

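View pics/w9.png

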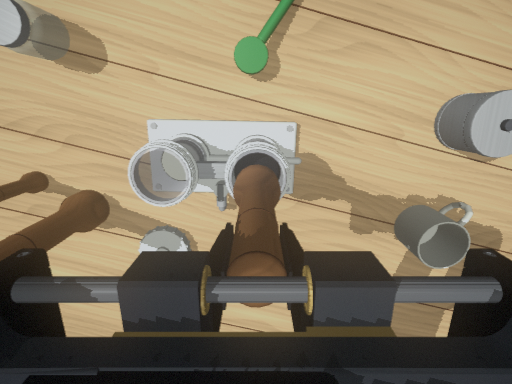

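Emit:
apply_moves(commands="0 0 0.015 0 0 0 1; 0 0 0.03 0 0 0 1; 0 0 0.045 0 0 0 1; 0 0 0.06 0 0 0 1; 0 0 0.064 0 0 0 1")

```text
t: 12.57
ee_pos: [0.5586, -0.0082, 0.2674]
eef_rot: [2.48, -1.923, -0.01]
contact_force: [0.1, 0.1, -2.6]
width: 0.307
```

Emit:
apply_moves(commands="0 0 0.004 0 0 0 1; 0 0 0.008 0 0 0 1; 0 0 0.012 0 0 0 1; 0 0 0.016 0 0 0 1; 0 0 0.02 0 0 0 1")

```text
t: 12.98
ee_pos: [0.5611, -0.0089, 0.2539]
eef_rot: [-2.481, 1.925, -0.001]
contact_force: [-2.2, 0.8, 3.0]
width: 0.306
```

Emit:
apply_moves(commands="0 0 0.003 0 0 0 1; 0 0 0.006 0 0 0 1; 0 0 0.009 0 0 0 1; 0 0 0.012 0 0 0 1; 0 0 0.015 0 0 0 1")

```text
t: 13.4
ee_pos: [0.5609, -0.009, 0.2375]
eef_rot: [-2.481, 1.926, -0.0]
contact_force: [-0.7, 0.6, 2.5]
width: 0.304
```

Emit:
apply_moves(commands="0 0 0.003 0 0 0 1; 0 0 0.006 0 0 0 1; 0 0 0.009 0 0 0 1; 0 0 0.012 0 0 0 1; 0 0 0.015 0 0 0 1")

```text
t: 13.82
ee_pos: [0.5609, -0.009, 0.2224]
eef_rot: [-2.482, 1.926, -0.0]
contact_force: [-1.1, 1.9, 1.2]
width: 0.309
```

Emit:
apply_moves(commands="0 0 0.001 0 0 0 1; 0 0 0.002 0 0 0 1; 0 0 0.003 0 0 0 1; 0 0 0.004 0 0 0 1; 0 0 0.005 0 0 0 1")

```text
t: 14.23
ee_pos: [0.5608, -0.009, 0.2177]
eef_rot: [-2.482, 1.926, -0.0]
contact_force: [0.0, 2.3, 2.7]
width: 0.305
```

Emit:
apply_moves(commands="0 0 0.001 0 0 0 1; 0 0 0.002 0 0 0 1; 0 0 0.003 0 0 0 1; 0 0 0.003 0 0 0 1")

```text
t: 14.57
ee_pos: [0.5608, -0.0091, 0.2144]
eef_rot: [-2.482, 1.926, 0.0]
contact_force: [-0.3, 1.7, 2.4]
width: 0.311
```

Emit:
apply_moves(commands="0 0 0.0005 0 0 0 1; 0 0 0.001 0 0 0 1; 0 0 0.0015 0 0 0 1; 0 0 0.002 0 0 0 1")

```text
t: 14.9
ee_pos: [0.5608, -0.0091, 0.2127]
eef_rot: [-2.482, 1.926, -0.0]
contact_force: [0.2, 1.6, 2.0]
width: 0.31
```

Emit:
apply_moves(commands="0 0 0.0005 0 0 0 1; 0 0 0.001 0 0 0 1; 0 0 0.0015 0 0 0 1; 0 0 0.0015 0 0 0 1")

```text
t: 15.23
ee_pos: [0.5609, -0.0091, 0.2115]
eef_rot: [-2.482, 1.926, -0.0]
contact_force: [-0.8, 1.7, 3.6]
width: 0.304
```

Emit:
apply_moves(commands="0 0 0.0005 0 0 0 1; 0 0 0.001 0 0 0 1; 0 0 0.0015 0 0 0 1; 0 0 0.002 0 0 0 1; 0 0 0.002 0 0 0 1")

```text
t: 15.65
ee_pos: [0.5612, -0.0091, 0.2115]
eef_rot: [-2.481, 1.926, -0.002]
contact_force: [-3.5, 2.1, 10.9]
width: 0.311
```

Emit:
apply_moves(commands="0 0 0.0005 0 0 0 1; 0 0 0.001 0 0 0 1; 0 0 0.0015 0 0 0 1; 0 0 0.0015 0 0 0 1; 0 0 0.0015 0 0 0 1")

```text
t: 16.07
ee_pos: [0.5614, -0.0091, 0.2114]
eef_rot: [-2.481, 1.925, -0.003]
contact_force: [-4.7, 2.6, 15.9]
width: 0.308
```

Emit:
apply_moves(commands="0 0 0 0 0 0 1; 0 0 0 0 0 0 1; 0 0 0 0 0 0 1; 0 0 0 0 0 0 1; 0 0 0 0 0 0 1")

```text
t: 16.48
ee_pos: [0.5614, -0.0091, 0.2114]
eef_rot: [-2.481, 1.925, -0.003]
contact_force: [-4.0, 2.6, 14.9]
width: 0.304
```

Run:
```python
from h import *
s=ctrl.sense();print(s['t'],s['ee_pos'],s['contact_force'])
b=cv2.cvtColor(cams.snapshot('wrist'),cv2.COLOR_RGB2BGR);cv2.imwrite("pics/w10.png",b)
```

```text
16.4833 [ 0.56135353 -0.00906575  0.21140164] [-4.04724321  2.57645881 14.92394249]
```

View pics/w10.png

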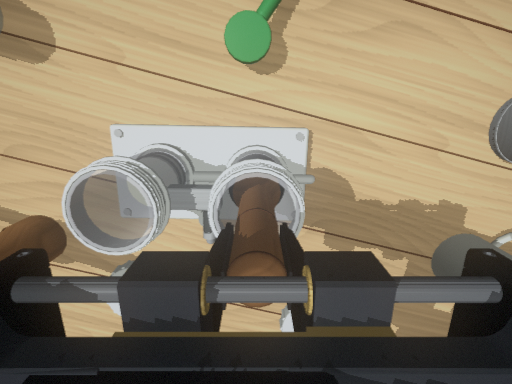

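Thick puck home: underside 0.075 m, held at about 15–17 N. Returning the tamper to its old place.

Emit:
apply_moves(commands="0 0 -0.01 0 0 0 1; 0 0 -0.04 0 0 0 1; 0 0 -0.075 0 0 0 1; 0 0 -0.11 0 0 0 1; 0 0 -0.13 0 0 0 1")

```text
t: 16.95
ee_pos: [0.5614, -0.01, 0.341]
eef_rot: [-2.481, 1.926, -0.007]
contact_force: [0.2, -0.4, 0.1]
width: 0.31
```

Emit:
apply_moves(commands="0 0 0 0 0 0 1; -0.015 -0.001 0 0 0 0 1; -0.045 -0.003 0 0 0 0 1; -0.08 -0.005 0 0 0 0 1; -0.115 -0.008 0 0 0 0 1")

```text
t: 17.37
ee_pos: [0.5389, 0.1044, 0.3344]
eef_rot: [2.477, -1.926, -0.003]
contact_force: [0.1, 0.2, -1.7]
width: 0.309
```

Emit:
apply_moves(commands="-0.035 -0.002 0 0 0 0 1; -0.07 -0.005 0 0 0 0 1; -0.105 -0.007 0 0 0 0 1; -0.14 -0.009 0 0 0 0 1; -0.165 -0.011 0 0 0 0 1")

```text
t: 17.78
ee_pos: [0.5082, 0.2686, 0.3343]
eef_rot: [2.48, -1.922, -0.003]
contact_force: [0.3, 0.1, -1.7]
width: 0.31
```

Emit:
apply_moves(commands="-0.025 -0.001 0 0 0 0 1; -0.04 -0.001 0 0 0 0 1; -0.04 -0.001 0 0 0 0 1; -0.04 -0.001 0 0 0 0 1; -0.04 -0.001 0 0 0 0 1")

```text
t: 18.2
ee_pos: [0.5006, 0.3048, 0.3357]
eef_rot: [2.479, -1.925, -0.0]
contact_force: [-0.0, -0.3, -2.5]
width: 0.31
```

Run:
```python
from h import *
np.set_printoptions(precision=4,suppress=True)
s=ctrl.sense();print(s['t'],s['ee_pos'],s['contact_force'])
R=Ro.from_rotvec(s['eef_rot']).as_matrix();print(R,R.T@(np.array([.499,.3085,.1366])-s['ee_pos']))
for n in ('wrist','top'):cv2.imwrite(f"pics/{n}11.png",cv2.cvtColor(cams.snapshot(n),cv2.COLOR_RGB2BGR))
```

```text
18.2 [0.5006 0.3048 0.3357] [-0.0207 -0.2875 -2.5256]
[[ 0.2477 -0.9688 -0.0019]
 [-0.9688 -0.2477 -0.0022]
 [ 0.0016  0.0024 -1.    ]] [-0.0043  0.0002  0.1991]
```

View pics/wrist11.png

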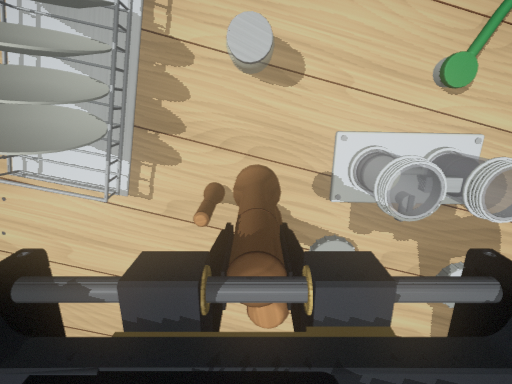

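Emit:
apply_moves(commands="-0.003 0 0.02 0 0 0 1; -0.003 0 0.055 0 0 0 1; -0.003 0 0.09 0 0 0 1; -0.003 0 0.125 0 0 0 1; -0.003 0 0.155 0 0 0 1")

```text
t: 18.72
ee_pos: [0.4997, 0.3073, 0.1802]
eef_rot: [2.479, -1.927, -0.0]
contact_force: [-0.5, -0.6, -1.5]
width: 0.307
```

Emit:
apply_moves(commands="0 0 0.012 0 0 0 1; 0 0 0.022 0 0 0 1; 0 0 0.03 0 0 0 1; 0 0 0.034 0 0 0 1; 0 0 0.036 0 0 0 1")

```text
t: 19.13
ee_pos: [0.5009, 0.309, 0.1479]
eef_rot: [-2.48, 1.925, -0.002]
contact_force: [-1.2, 1.2, -2.2]
width: 0.308
```

Emit:
apply_moves(commands="0 0 0.001 0 0 0 1; 0 0 0.002 0 0 0 1; 0 0 0.003 0 0 0 1; 0 0 0.004 0 0 0 1; 0 0 0.005 0 0 0 1")

```text
t: 19.55
ee_pos: [0.5002, 0.3089, 0.1421]
eef_rot: [-2.481, 1.926, -0.001]
contact_force: [-0.4, 0.0, -2.4]
width: 0.312
```

Emit:
apply_moves(commands="0 0 0.001 0 0 0 1; 0 0 0.002 0 0 0 1; 0 0 0.003 0 0 0 1; 0 0 0.004 0 0 0 1; 0 0 0.004 0 0 0 1")

```text
t: 19.97
ee_pos: [0.4998, 0.3087, 0.1373]
eef_rot: [2.481, -1.926, -0.0]
contact_force: [-0.7, -0.7, -1.6]
width: 0.311
```

Emit:
apply_moves(commands="0 0 0.0005 0 0 0 1; 0 0 0.001 0 0 0 1; 0 0 0.001 0 0 0 1; 0 0 0.001 0 0 0 1")

```text
t: 20.3
ee_pos: [0.5, 0.3088, 0.1367]
eef_rot: [-2.482, 1.926, 0.0]
contact_force: [-0.1, -0.3, -0.4]
width: 0.306
```

Emit:
apply_moves(commands="0 0 0.0005 0 0 0 1; 0 0 0.0005 0 0 0 1; 0 0 0.0005 0 0 0 1", newtons=10)

```text
t: 20.55
ee_pos: [0.5002, 0.3089, 0.1367]
eef_rot: [-2.481, 1.926, -0.0]
contact_force: [-0.9, 0.2, 0.7]
width: 0.312
```

Emit:
apply_moves(commands="0 0 0 0 0 0 -0.2; 0 0 0 0 0 0 -0.2; 0 0 0 0 0 0 -0.2; 0 0 0 0 0 0 -0.6; 0 0 0 0 0 0 -0.6")

```text
t: 20.97
ee_pos: [0.5, 0.3088, 0.1362]
eef_rot: [-2.482, 1.926, -0.0]
contact_force: [0.5, -0.1, -0.5]
width: 0.602
```

Emit:
apply_moves(commands="0 0 0 0 0 0 -1; 0 0 0 0 0 0 -1; 0 0 0 0 0 0 -1; 0 0 0 0 0 0 -1; 0 0 0 0 0 0 -1")

```text
t: 21.38
ee_pos: [0.5, 0.3087, 0.1361]
eef_rot: [2.482, -1.926, -0.0]
contact_force: [-0.4, -0.8, -0.4]
width: 0.95
```

Run:
```python
from h import *
s=ctrl.sense();print(s['t'],s['ee_pos'],s['contact_force'],s['width'])
for n in ('wrist',):cv2.imwrite(f"pics/{n}12.png",cv2.cvtColor(cams.snapshot(n),cv2.COLOR_RGB2BGR))
```

```text
21.3833 [0.49998723 0.30874742 0.13613881] [-0.35000724 -0.76964905 -0.42887467] 0.949684149491414
```

View pics/wrist12.png

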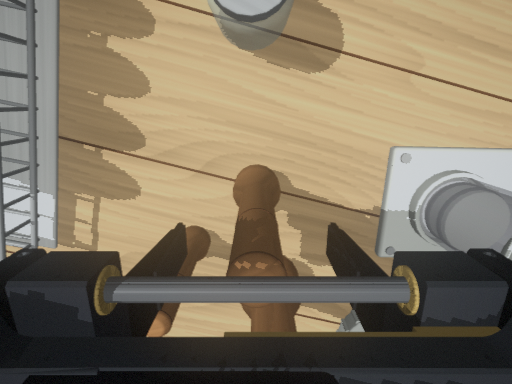

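The tamper stands upright and centred, and the fingers are open. Retreating upward, then over to the filter to check the pucks.

Emit:
apply_moves(commands="0 0 -0.015 0 0 0 -1; 0 0 -0.05 0 0 0 -1; 0 0 -0.085 0 0 0 -1; 0 0 -0.12 0 0 0 -1; 0 0 -0.155 0 0 0 -1")

```text
t: 21.85
ee_pos: [0.4997, 0.3086, 0.2927]
eef_rot: [2.482, -1.926, -0.0]
contact_force: [1.1, 0.5, -0.9]
width: 1.001
```

Emit:
apply_moves(commands="0 0 -0.035 0 0 0 -1; 0.02 0 -0.06 0 0 0 -1; 0.055 0 -0.06 0 0 0 -1; 0.09 0.02 -0.06 0 0 0 -1; 0.125 0.03 -0.06 0 0 0 -1")

```text
t: 22.27
ee_pos: [0.5014, 0.1792, 0.3521]
eef_rot: [-2.482, 1.924, -0.001]
contact_force: [0.2, -0.1, 0.8]
width: 1.0
```

Emit:
apply_moves(commands="0.035 0 0 0 0 0 -1; 0.07 0 0 0 0 0 -1; 0.105 0 0 0 0 0 -1; 0.14 0 0 0 0 0 -1; 0.14 0 0 0 0 0 -1")

```text
t: 22.68
ee_pos: [0.5375, 0.0397, 0.3509]
eef_rot: [2.474, -1.933, 0.002]
contact_force: [-0.5, 0.3, 0.7]
width: 1.003
```

Emit:
apply_moves(commands="0 0 0 0 0 0 -1; 0 0 0 0 0 0 -1; 0 0 0 0 0 0 -1; 0 0 0 0 0 0 -1; 0 0 0 0 0 0 -1")

```text
t: 23.1
ee_pos: [0.5365, 0.0457, 0.3512]
eef_rot: [-2.484, 1.924, -0.0]
contact_force: [-0.2, 0.1, 0.8]
width: 0.996
```

Run:
```python
from h import *
s=ctrl.sense();print(s['t'],s['ee_pos'],s['qvel'])
np.save('s13.npy',np.r_[s['ee_pos'],s['eef_rot']])
for n in ('wrist','top','side'):cv2.imwrite(f"pics/{n}13.png",cv2.cvtColor(cams.snapshot(n),cv2.COLOR_RGB2BGR))
b=cv2.imread('pics/wrist13.png');cv2.imwrite("pics/w13c.png",cv2.resize(b[80:200,140:340],None,fx=4,fy=4,interpolation=cv2.INTER_CUBIC))
```

```text
23.1 [0.53651726 0.04572277 0.3512371 ] [-0.00370447 -0.00118016 -0.00010268 -0.00098454  0.00183615 -0.00162857]
```

View pics/wrist13.png

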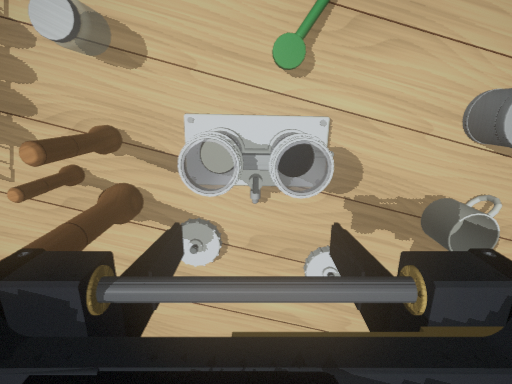

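View pics/side13.png

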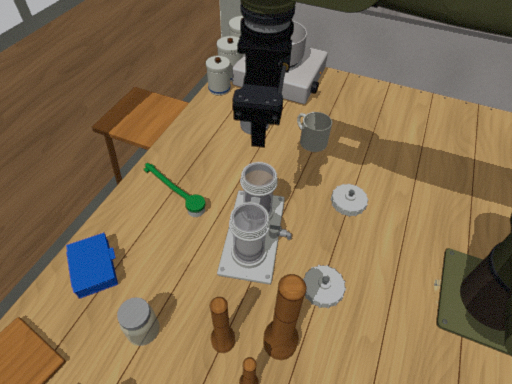

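View pics/w13c.png

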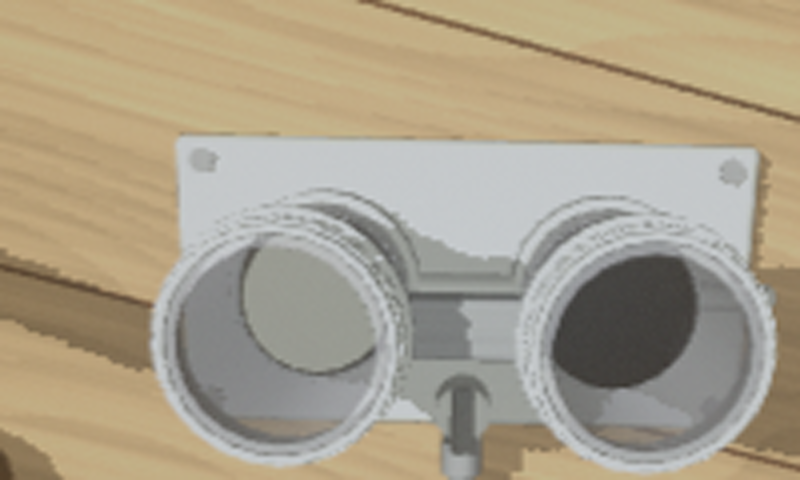

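View pics/top13.png

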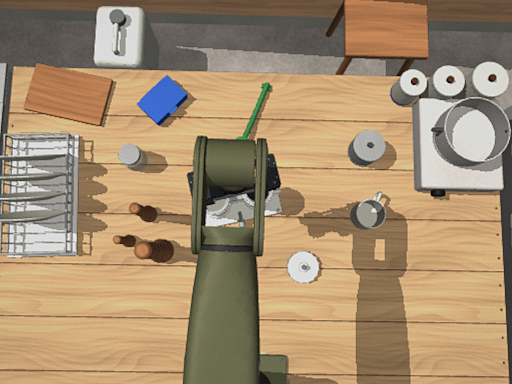

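Run:
```python
from h import *
np.set_printoptions(precision=1,suppress=True)
s=ld('s13.npy');p=cams.camera_params('wrist');T=p['T_tool_cam'];R=Ro.from_rotvec(s['eef_rot']).as_matrix()
def pw(X):
  c=np.linalg.inv(T)@np.r_[R.T@(X-s['ee_pos']),1]; u=p['mtx']@c[:3]; return u[:2]/u[2]
a=np.linspace(0,6.28,80)
for nm,x,y,zs in (('thin',.531,.107,(.06,.065,.1)),('thick',.559,-.0095,(.075,.08,.115))):
 for z in zs:
  q=np.array([pw(np.array([x+.03*np.cos(t),y+.03*np.sin(t),z])) for t in a]); q=(q-[140,80])*4; print(nm,z,q.min(0),q.max(0))
a=cv2.imread('pics/side0.png');b=cv2.imread('pics/side13.png')
for (x0,y0,x1,y1) in [(205,285,245,360),(298,105,335,155),(235,90,275,135),(115,295,160,345),(330,180,370,218),(305,262,348,308),(140,160,210,218)]:
  print((x0,y0),np.abs(a[y0:y1,x0:x1].astype(int)-b[y0:y1,x0:x1]).mean().round(1), cv2.phaseCorrelate(np.float32(cv2.cvtColor(a[y0:y1,x0:x1],6)),np.float32(cv2.cvtColor(b[y0:y1,x0:x1],6))))
```

```text
thin 0.06 [241.2 222.8] [390.9 372.1]
thin 0.065 [238.9 224. ] [390.1 374.7]
thin 0.1 [220.9 232.7] [384.2 394.8]
thick 0.075 [542.3 231.4] [696.6 384.9]
thick 0.08 [543.1 232.7] [699.1 387.8]
thick 0.115 [549.5 242.5] [718.3 409.6]
(205, 285) 7.8 ((-0.6741184914831102, 0.7635865940260587), 0.9790601094563802)
(298, 105) 23.7 ((0.4674677436700243, -0.8391767638734642), 0.4128127126693726)
(235, 90) 67.8 ((0.2841390484770798, 0.5178946722606632), 0.3319725863138835)
(115, 295) 7.0 ((0.5530839162257379, -0.027840046104202543), 1.0141238047281902)
(330, 180) 7.7 ((-0.01839527966953014, -0.05720033635471822), 1.0096954321861267)
(305, 262) 7.6 ((0.5620820709322771, 0.04412295900541707), 0.9830994923909505)
(140, 160) 7.0 ((0.04489295775669433, 0.047528601204536614), 0.9607656845340022)
```

Thin puck edges at 241/372 match z = 0.060, and thick puck edges at 696/386 match 0.075, so both are home. Nothing else has moved. Handing in.

```bash
python3 -c "
from rig import ctrl; print(ctrl.job_done())"
```

```text
the job is handed in; nothing more can be done
None
```

I packed both pucks down to the floors of their tubes with the middle-sized tamper. I then stood it back on its old spot, let go, and handed the job in at about 23 s.

- **Pucks:** The thin puck was leaned on with about 12–14 N for about 0.8 s, and the thick one with about 15–17 N for about 0.8 s. The highest force I read was about 16 N, against the 60 N limit. These are readings between moves, not a continuous record. In the last wrist picture the edges of the puck tops fit heights of 0.060 m (thin) and 0.075 m (thick), which is home for both.
- **Tamper:** It stands upright within about 1–2 mm of where it was, and the gripper is open and well clear of it.
- **Other things:** The jar, both caps and the brush shifted less than 1 pixel between the first and last side views. The same check could not confirm the mug and tin, because the arm hid the tin and the mug's match was weak. They look unmoved in the top view and I never went near them.
- **Disagreement:** The first side-view estimates of the tube mouths came out 4–10 mm off the other views in height or sideways. I used the wrist and top views instead; their rim positions agreed to within about 6 mm at first, and the wrist check above each tube before lowering agreed to about 1–2 mm.

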